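# Clear the low boards from the card rack into the flap-lidded return box

## Robot

A 7-joint arm with a two-finger parallel gripper is mounted at the origin on a cart in front of the work surface, level with it; the furniture and walls round the work are solid. World frame = base frame: x ahead of the robot, y to its left, z up, the work surface at z = 0. Lengths are in m, angles in rad, forces in N, time in s.
With the tool pointing down it reaches from about 0.425 to 0.825 m from the base axis. Payload 3.6 kg.
Tool frame: the origin (TCP) lies midway between the tips of the shut fingers; the grasp point (between the pads) lies manip.pinch_z behind it (manip.pinch_z is the distance from the TCP to the grasp point, in m); z points along the fingers, y is the line along which they close (so a half turn about z gives the same grasp; the last joint's range is limited). The gripper opens to 85 mm and grips with 20 to 120 N. Pads are 22 mm wide; open, the fingers measure 114 mm over their backs; the gripper's body (76 mm by 85 mm) begins 54 mm behind the grasp point. The pads swing forward as they close: fully open they stand 13 mm farther back than shut.
Start: joints at [1.24, 0.615, -0.013, 1.423, 0.008, 1.103, -0.04], TCP at [0.194, -0.62, 0.231] pointing down, gripper open.
Joint ranges: [-3.12, 3.12], [-0.3, 2.06], [-1.34, 1.32], [0.26, 2.42], [-1.36, 4.5], [0.01, 1.98], [-2.84, 2.84]. Speed limits (rad/s): [2.79, 2.79, 3.14, 3.14, 3.14, 3.14, 3.14].

## Interface

Orientations are given as a rotation vector (axis times angle).
In Python, from workcell import manip gives the robot as it stands.
- The arm moves only by the tool move_arm, never from a script. Its argument "motion" is a list of rows, each an object with "dr": the turn, a rotation vector about the world's x, y, z in units of 5 degrees (1.0 is 5 degrees), a list of three; "slide": the shift along the world's x, y, z in units of 40 mm (1.0 is 40 mm), a list of three; "grip": the opening in per cent of the stroke, from 0 (shut) to 100 (fully open). In form: [{"dr": [wx, wy, wz], "slide": [x, y, z], "grip": grip}, ...]. A call has 1 to 20 rows; each row shifts and turns the commanded pose from where the row before left it; what a row does not reach is not made up. A row lasts 1/12 s, in which the tool goes at most 41.7 mm and 7.16 degrees, less where a joint would pass 70% of its speed; a pose out of reach is approached as far as the arm can. A call is refused whole if a number of a shift passes 1 or a number of a turn 1, either way. A call with a gripper value outside its range is refused whole. The fingers move at their own pace and stop on an object; the grip force is fixed at half the most. Time passes only in rows, so rows that do not move let the fingers close. It gives the time, the measured TCP pose, the force, the opening and the grip force at its end, in the units of the state.
- manip.state(): the state, without advancing time (a new reading comes with each control period).
- manip.capture(name): name is "scene" or "top" or "wrist"; returns a dict with "pixels" (480x640x3 uint8, red, green, blue), "fx", "fy", "cx", "cy" (pixels), "rvec" (rotation vector, rad) and "tvec" (3), from world to camera coordinates, as OpenCV has them. Camera axes: x right, y down, z forward; pixel columns grow to the right and rows downward; lengths in m; the calibration is good to about 2 mm. A picture is of the moment at which its call begins. There is no depth.
- manip.finish_job(): hands the job in; it is judged then, once.
Trained networks look in the newest picture that a camera, given by its name, has taken for a name from the list of things; names that differ only in an ending like _2 or _b are one class to them, and where a whole thing is asked for, a point or a joint stands for the part that bears it (a point fixed in the world has none). Each returns a list of dicts, best first, with "conf" (0 to 1); they miss things now and then, are a little off and sometimes report something else, mostly with a low value. They report only what shows in the picture. A call takes as long as a camera call.
- manip.outline_of(camera, target): "mask" (480x640 bool, what is visible of it) and "position" ([row, column] in pixels, amid what is visible of it).
The state is a dict: "clock": time; "joint_pos": joint angles; "qvel": joint speeds; "joint_torque": joint torques, N m; "position": TCP position; "ee_rot": TCP orientation; "ft_force": force on the tool from outside, world axes, zero at the start; "wrist_torque": the same for the moment, N m; "gripper_width": opening from 0.0 (shut) to 1.0 (fully open); "grasp_force": force on a finger pad.
Only numpy, scipy, OpenCV 4.12 (cv2) and the standard library are available. Lean on these libraries where they do the work, as an engineer would, in place of code of your own. Each camera call takes 0.05 s, during which the arm holds its last target. There are 200 camera calls.

## Task

The two low boards in the card rack are going back for rework: draw each one straight up out of its slot by its top rail and push it edge-first down through the sprung flap of the return box, so that both end up right inside with the flap shut again. Leave the two taller boards seated in their slots, and do not knock over or shift the bottles, the multimeter or the screwdriver standing around.

Things in the scene. Friction and masses are not known exactly. Their poses are not given: they have to be found in the camera images.
- card_rack: grey card rack, fixed, 140 (x) x 200 (y) mm; origin: centre of underside. Boards stand on its 8 mm base plate, parallel to x, in four slots 6 mm wide at y = -69, -23, 23, 69 mm, any board in any slot, ends held in guide walls 58 mm high (above the bench), 123 mm apart. They slide straight up, free once the bottom edge is above the guides, and may lean up to 4 mm at the top.
- low_board_a: low plug-in circuit board, upright in a rack slot: green, 120 wide x 78 high (rail included), 3.2 thick, about 120 g. Along its top edge an aluminium grip rail 112 long, 8 thick, 10 high, its underside bevelled over 4 mm more. Origin: middle of the bottom edge; x along the width, y through the thickness, z up to the rail. Chips under 2 mm proud on one face.
- low_board_a_rail (a point): middle of the length and thickness of the grip rail of low_board_a, 6 mm below the rail's top: the place to pinch it across its 8 mm thickness
- low_board_b: low plug-in circuit board, upright in a rack slot: green, 120 wide x 78 high (rail included), 3.2 thick, about 120 g. Along its top edge an aluminium grip rail 112 long, 8 thick, 10 high, its underside bevelled over 4 mm more. Origin: middle of the bottom edge; x along the width, y through the thickness, z up to the rail. Chips under 2 mm proud on one face.
- low_board_b_rail (a point): middle of the length and thickness of the grip rail of low_board_b, 6 mm below the rail's top: the place to pinch it across its 8 mm thickness
- tall_board_a: tall (to stay in its slot) plug-in circuit board, upright in a rack slot: green, 120 wide x 102 high (rail included), 3.2 thick, about 120 g. Along its top edge an aluminium grip rail 112 long, 8 thick, 10 high, its underside bevelled over 4 mm more. Origin: middle of the bottom edge; x along the width, y through the thickness, z up to the rail. Chips under 2 mm proud on one face.
- tall_board_b: tall (to stay in its slot) plug-in circuit board, upright in a rack slot: green, 120 wide x 102 high (rail included), 3.2 thick, about 120 g. Along its top edge an aluminium grip rail 112 long, 8 thick, 10 high, its underside bevelled over 4 mm more. Origin: middle of the bottom edge; x along the width, y through the thickness, z up to the rail. Chips under 2 mm proud on one face.
- return_box: grey sheet-metal box, fixed, 152 (x) x 126 (y) x 130 mm high, walls, floor and lid 4 mm; origin: centre of underside. Closed but for the mouth in the lid, 136 (along x) x 40 mm, covered by an aluminium flap flush with the lid. Inside 144 x 118 x 122 mm deep: room for both boards however they fall.
- mouth (a point): centre of the mouth of the return box, on the top face of the lid (130 mm above the bench)
- flap (a joint): flap in the lid, 36 mm wide: 0 shut (level), up to 1.5 rad as it swings down into the box. Hinged on the mouth's long edge at the box's +y side; a weak spring (at most 0.3 N at its free edge) shuts it when nothing holds it down. A board pushed down 55 mm or more and let go slides in by its own weight.
- squeeze_bottle: white squeeze bottle 56 x 52 x 152 mm high, standing between rack and box. Origin: centre of its underside.
- multimeter: multimeter lying flat, 146 x 70 x 41 mm. Origin: centre of its underside.
- brown_bottle: small brown bottle 30 mm in diameter, 73 mm high. Origin: centre of its underside.
- screwdriver: black screwdriver 168 mm long lying on the bench. Origin: centre of its underside.

How it is judged:
By the outcome, as a careful person would: the job done as asked, in the order asked, and still so for the second after the job is handed in, with the robot touching nothing.
It also fails if it takes over 64 s, if anything falls off the work surface, if the arm or the gripper's body presses on something with over 40 N, if the wrist force passes 120 N, or if a joint passes its speed limit or range.

## Working session

There is one attempt and no reset: what is moved stays moved. The work goes in short steps, Python scripts to look and compute and a tool call to move; the robot and the scene stay as the last step left them, time stands still between calls to the robot, and variables do not carry over. Pictures are saved under pics/ and viewed, at most 11 in all, crops included, and the job is handed in when it is done.

Besides the shell and the picture viewer there is one more tool, called after "Emit:" as name(argument=value, ...), one argument or row to a line, values as JSON. move_arm: Moves the arm, as the interface text tells. Its arguments: {"type":"object","properties":{"motion":{"type":"array"}},"required":["motion"]}

```bash
mkdir -p pics; ls
cat > h.py <<'E'
import numpy as np, cv2
from workcell import manip
def cap(n,f=None):
    c=manip.capture(n)
    if f: cv2.imwrite('pics/'+f,c['pixels'][:,:,::-1])
    return c
def ray(c,u,v):
    R=cv2.Rodrigues(np.array(c['rvec'],float))[0];t=np.array(c['tvec'],float)
    d=R.T@np.array([(u-c['cx'])/c['fx'],(v-c['cy'])/c['fy'],1.]);return -R.T@t,d
def atz(c,u,v,z):
    o,d=ray(c,u,v);return o+d*(z-o[2])/d[2]
def proj(c,P):
    R=cv2.Rodrigues(np.array(c['rvec'],float))[0];q=R@np.array(P,float)+np.array(c['tvec'],float)
    return [c['fx']*q[0]/q[2]+c['cx'],c['fy']*q[1]/q[2]+c['cy']]
E
python3 - <<'E'
from h import *
np.set_printoptions(precision=4,suppress=True)
print(manip.pinch_z,manip.state())
for n in ['scene','top']:
    c=cap(n,n+'0.png'); print(n,ray(c,c['cx'],c['cy']))
    for t in ['card_rack','low_board_a','tall_board_a','return_box','squeeze_bottle','multimeter','brown_bottle','screwdriver']:
        for o in manip.outline_of(n,t):
            m=o['mask'].astype(np.uint8);pts=np.argwhere(m)[:,::-1]
            r=cv2.minAreaRect(pts.astype(np.float32))
            print(t,round(o['conf'],2),np.round(o['position']),np.round(cv2.boxPoints(r)).tolist())
E
```

```text
pics
0.0187 {'clock': 0.0, 'joint_pos': array([ 1.2405,  0.6159, -0.0126,  1.4249,  0.0081,  1.1034, -0.0404]), 'qvel': array([ 0.0009,  0.0006, -0.0001,  0.0003, -0.0003, -0.0001, -0.0016]), 'joint_torque': array([  0.0006, -46.9212,   0.2594, -17.1036,   0.01  ,   0.0097,
         0.    ]), 'position': array([ 0.1942, -0.6195,  0.2301]), 'ee_rot': array([-3.1029, -0.475 ,  0.0007]), 'ft_force': array([ 0.487 , -0.5032,  0.8731]), 'wrist_torque': array([ 0.0192, -0.0509, -0.0072]), 'grasp_force': 0.0, 'gripper_width': 0.9992688308996831}
scene (array([-0.584 , -0.9388,  1.5014]), array([ 0.5507,  0.4629, -0.6946]))
card_rack 0.75 [292. 363.] [[323.0, 294.0], [337.0, 253.0], [399.0, 275.0], [385.0, 316.0]]
low_board_a 0.5 [281. 370.] [[361.0, 292.0], [369.0, 270.0], [376.0, 272.0], [367.0, 295.0]]
tall_board_a 0.76 [273. 357.] [[345.0, 288.0], [354.0, 261.0], [364.0, 265.0], [355.0, 291.0]]
tall_board_a 0.48 [271. 342.] [[332.0, 283.0], [343.0, 254.0], [351.0, 257.0], [340.0, 286.0]]
return_box 0.77 [201. 242.] [[224.0, 213.0], [256.0, 180.0], [266.0, 190.0], [233.0, 222.0]]
squeeze_
[... 687 characters left out ...]
 240.0], [402.0, 281.0], [393.0, 284.0]]
return_box 0.87 [257. 253.] [[224.0, 229.0], [276.0, 224.0], [281.0, 285.0], [229.0, 290.0]]
squeeze_bottle 0.71 [244. 330.] [[318.0, 234.0], [336.0, 234.0], [336.0, 256.0], [318.0, 256.0]]
multimeter 0.86 [207. 326.] [[313.0, 183.0], [336.0, 182.0], [340.0, 231.0], [316.0, 232.0]]
multimeter 0.47 [262. 388.] [[378.0, 243.0], [385.0, 240.0], [400.0, 280.0], [393.0, 283.0]]
brown_bottle 0.56 [270. 494.] [[490.0, 264.0], [505.0, 264.0], [505.0, 275.0], [490.0, 275.0]]
brown_bottle 0.34 [254. 419.] [[408.0, 234.0], [416.0, 231.0], [431.0, 270.0], [423.0, 273.0]]
screwdriver 0.58 [260. 151.] [[136.0, 259.0], [138.0, 253.0], [166.0, 258.0], [165.0, 264.0]]
```

View pics/top0.png

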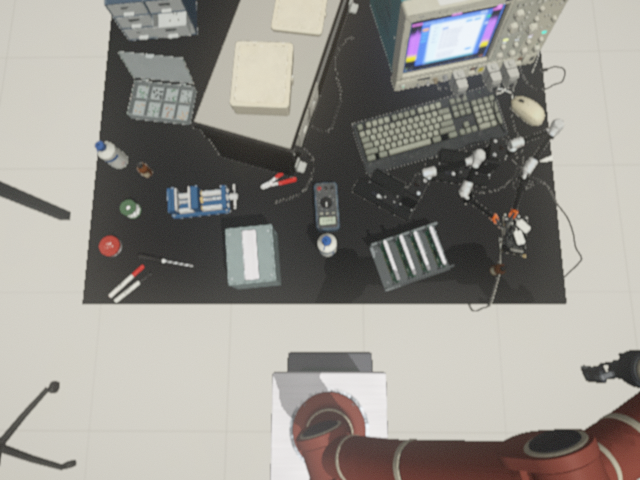

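View pics/scene0.png

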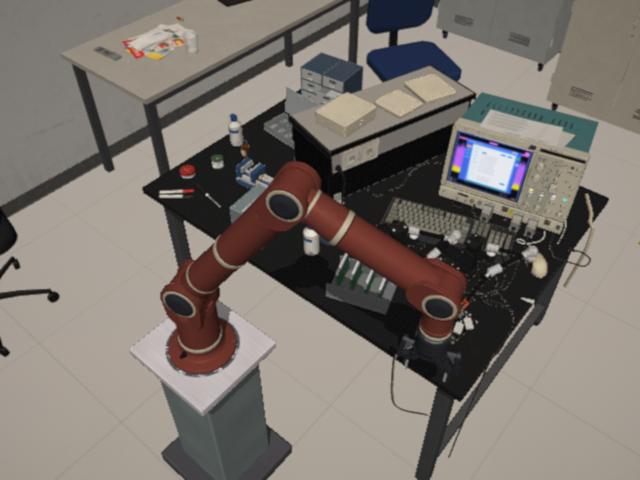

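The top view shows the rack around (410,255), with four rails: the networks call the left two, (387,260) and (406,257), tall and the right two, (421,252) and (432,244), low. The box is around (252,257) with its white flap strip. The squeeze bottle is at (328,245), the multimeter at (326,205), and something brown at (498,270). The scene view shows the arm starting on the right.

Run:
```python
from h import *
np.set_printoptions(precision=4,suppress=True)
c=cap('top')
im=c['pixels']
def big(x0,y0,x1,y1,s): return cv2.resize(im[y0:y1,x0:x1,::-1],None,fx=s,fy=s,interpolation=cv2.INTER_CUBIC)
a=big(360,205,520,305,5); cv2.imwrite('pics/topr.png',a)
for t,z in [('return_box',.13),('low_board_a',.086),('tall_board_a',.11)]:
    for o in manip.outline_of('top',t):
        r=cv2.minAreaRect(np.argwhere(o['mask'])[:,::-1].astype(np.float32))
        print(t,round(o['conf'],2),[atz(c,*p,z)[:2].round(3).tolist() for p in cv2.boxPoints(r)],atz(c,*r[0],z)[:2])
# flap: white
m=(im[215:295,215:290].min(2)>190).astype(np.uint8)
p=np.argwhere(m)[:,::-1]+[215,215]
r=cv2.minAreaRect(p.astype(np.float32)); print('flap',r,[atz(c,*q,.13)[:2].round(3).tolist() for q in cv2.boxPoints(r)],atz(c,*r[0],.13))
for n,u,v,z in [('squeeze',327,239,.152),('brown',498,270,.04),('meter nearR',336,230,.041)]: print(n,atz(c,u,v,z))
```

```text
return_box 0.78 [[0.537, 0.279], [0.547, 0.139], [0.383, 0.124], [0.373, 0.26]] [0.4588 0.2003]
return_box 0.69 [[0.518, -0.215], [0.526, -0.236], [0.421, -0.27], [0.413, -0.25]] [ 0.4689 -0.243 ]
return_box 0.54 [[0.533, -0.254], [0.543, -0.28], [0.437, -0.314], [0.427, -0.288]] [ 0.4847 -0.284 ]
low_board_a 0.86 [[0.542, -0.264], [0.551, -0.287], [0.442, -0.322], [0.434, -0.3]] [ 0.4919 -0.2932]
low_board_a 0.59 [[0.527, -0.222], [0.535, -0.245], [0.428, -0.279], [0.42, -0.257]] [ 0.477 -0.251]
tall_board_a 0.7 [[0.513, -0.175], [0.523, -0.202], [0.411, -0.239], [0.402, -0.212]] [ 0.4616 -0.207 ]
tall_board_a 0.53 [[0.502, -0.135], [0.51, -0.157], [0.397, -0.194], [0.389, -0.173]] [ 0.449 -0.165]
tall_board_a 0.3 [[0.534, 0.239], [0.538, 0.197], [0.403, 0.183], [0.4, 0.225]] [0.4682 0.2108]
flap ((249.77099609375, 254.45025634765625), (49.41339111328125, 14.164100646972656), 86.3086166381836) [[0.532, 0.233], [0.534, 0.195], [0.401, 0.183], [0.399, 0.22]] [0.4658 0.208  0.13  ]
squeeze [0.5029 0.0019 0.152 ]
brown [ 0.4337 -0.4784  0.04  ]
meter nearR [ 0.5503 -0.0232  0.041 ]
```

View pics/topr.png

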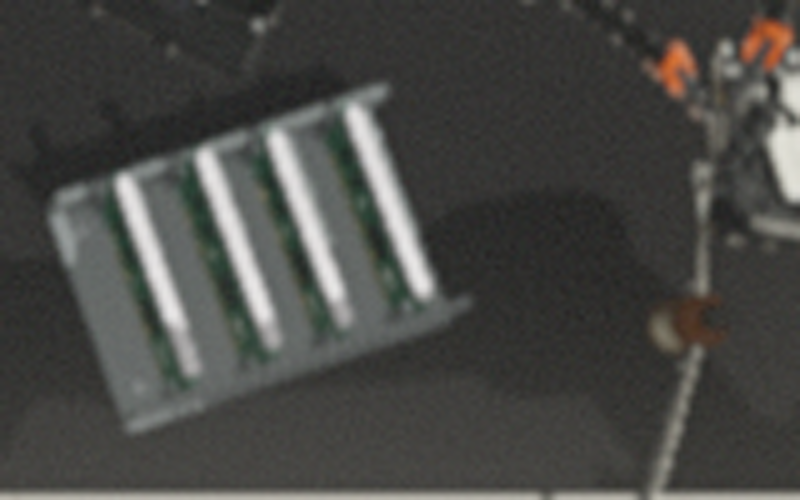

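The crop shows four rails, at zoomed (160,275), (235,250), (310,230) and (390,205). Their spacing alone doesn't settle which are low, so I'll go above the rack and look with the wrist camera.

Emit:
move_arm(
  motion=[
    {"dr":[0,0,0],"slide":[0.48,0.7,0.5],"grip":40},
    {"dr":[0,0,0],"slide":[0.48,0.7,0.5],"grip":40},
    {"dr":[0,0,0],"slide":[0.48,0.7,0.5],"grip":40},
    {"dr":[0,0,0],"slide":[0.48,0.7,0.5],"grip":40},
    {"dr":[0,0,0],"slide":[0.48,0.7,0.5],"grip":40},
    {"dr":[0,0,0],"slide":[0.48,0.7,0],"grip":40},
    {"dr":[0,0,0],"slide":[0.48,0.7,0],"grip":40},
    {"dr":[0,0,0],"slide":[0.48,0.7,0],"grip":40},
    {"dr":[0,0,0],"slide":[0.48,0.7,0],"grip":40},
    {"dr":[0,0,0],"slide":[0.48,0.7,0],"grip":40},
    {"dr":[0,0,0],"slide":[0.48,0.7,0],"grip":40},
    {"dr":[0,0,0],"slide":[0.48,0.7,0],"grip":40},
    {"dr":[0,0,0],"slide":[0.48,0.7,0],"grip":40},
    {"dr":[0,0,0],"slide":[0.48,0.7,0],"grip":40},
    {"dr":[0,0,0],"slide":[0,0,0],"grip":40},
    {"dr":[0,0,0],"slide":[0,0,0],"grip":40},
  ],
)

```text
clock: 2.43
position: [0.4646, -0.2257, 0.3314]
ee_rot: [-3.103, -0.484, -0.001]
ft_force: [-0.1, -0.5, 0.4]
gripper_width: 0.399
grasp_force: 0.0
```

Run:
```python
from h import *
np.set_printoptions(precision=4,suppress=True)
c=cap('wrist','w1.png'); np.savez('w1.npz',**c); print(ray(c,c['cx'],c['cy']),manip.state()['position'],manip.state()['ee_rot'])
for t,z in [('low_board_a',.086),('tall_board_a',.11),('card_rack',0.058)]:
    for o in manip.outline_of('wrist',t):
        r=cv2.minAreaRect(np.argwhere(o['mask'])[:,::-1].astype(np.float32))
        print(t,round(o['conf'],2),np.round(cv2.boxPoints(r)).tolist(),[atz(c,*p,z)[:2].round(3).tolist() for p in cv2.boxPoints(r)],atz(c,*r[0],z)[:2])
```

```text
(array([ 0.5363, -0.2029,  0.4737]), array([-0.28  , -0.0901, -0.9558])) [ 0.4634 -0.2279  0.3313] [ 3.1045  0.478  -0.0005]
low_board_a 0.64 [[375.0, 241.0], [380.0, 139.0], [397.0, 139.0], [392.0, 242.0]] [[0.439, -0.303], [0.549, -0.267], [0.553, -0.285], [0.444, -0.322]] [ 0.4987 -0.2935]
low_board_a 0.62 [[344.0, 243.0], [344.0, 140.0], [354.0, 140.0], [354.0, 243.0]] [[0.426, -0.269], [0.536, -0.231], [0.539, -0.242], [0.43, -0.28]] [ 0.485  -0.2547]
tall_board_a 0.73 [[303.0, 139.0], [311.0, 139.0], [314.0, 250.0], [306.0, 250.0]] [[0.524, -0.19], [0.527, -0.198], [0.415, -0.236], [0.412, -0.227]] [ 0.4722 -0.2119]
tall_board_a 0.57 [[257.0, 141.0], [275.0, 140.0], [281.0, 249.0], [263.0, 250.0]] [[0.509, -0.147], [0.515, -0.163], [0.405, -0.201], [0.398, -0.183]] [ 0.459  -0.1726]
card_rack 0.58 [[242.0, 130.0], [416.0, 128.0], [417.0, 244.0], [243.0, 246.0]] [[0.51, -0.119], [0.573, -0.307], [0.445, -0.361], [0.376, -0.155]] [ 0.4793 -0.2346]
```

View pics/w1.png

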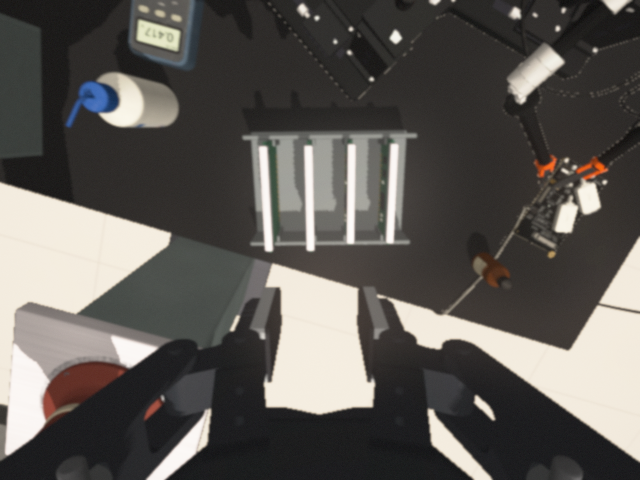

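The wrist view shows four rails at columns 266, 309, 350 and 391. The left two run to row 250 and the right two end at 242, so the right two are shorter in the image and therefore low, as the networks say. I'll fit the white rail strips precisely.

```bash
cat >> h.py <<'E'
def rails(c,P0,yaw,L=.112,z=.086):
    # white strip near predicted rail-top centre P0; returns centre, yaw(deg), length
    im=c['pixels'];u,v=proj(c,[*P0,z]);d=np.array([np.cos(yaw),np.sin(yaw)])*L/2
    ends=[proj(c,[P0[0]+s*d[0],P0[1]+s*d[1],z]) for s in(-1,1)]
    roi=np.zeros(im.shape[:2],np.uint8);w=int(np.hypot(*np.subtract(*ends))*.16)
    cv2.line(roi,*[tuple(int(round(a)) for a in e) for e in ends],1,w)
    m=((im.min(2)>185)&(roi>0)).astype(np.uint8)
    n,l,s,_=cv2.connectedComponentsWithStats(m);k=1+s[1:,4].argmax()
    q=np.array([atz(c,x,y,z)[:2] for y,x in np.argwhere(l==k)],np.float32)
    r=cv2.minAreaRect((q*1000).astype(np.float32));b=cv2.boxPoints(r)
    e=[b[1]-b[0],b[2]-b[1]];e=max(e,key=np.linalg.norm);e=e*np.sign(e[0])
    return np.array(r[0])/1000,np.degrees(np.arctan2(e[1],e[0])),sorted(r[1])
E
python3 - <<'E'
from h import *
c=dict(np.load('w1.npz'))
for p,z in [((.492,-.295),.086),((.483,-.253),.086),((.472,-.212),.11),((.455,-.17),.11)]: print(rails(c,p,np.radians(18.5),z=z))
R=cv2.Rodrigues(manip.state()['ee_rot'])[0];print(R,np.degrees(np.arctan2(-R[1,1],-R[0,1])))
E
```

```text
(array([ 0.49553079, -0.30072836]), np.float32(18.382978), [6.543598175048828, 110.42939758300781])
(array([ 0.48129428, -0.25828815]), np.float32(19.107843), [8.892340660095215, 111.66142272949219])
(array([ 0.46656329, -0.21461932]), np.float32(18.30098), [8.835246086120605, 110.88943481445312])
(array([ 0.4524296 , -0.17052261]), np.float32(18.507977), [8.639041900634766, 110.89173126220703])
[[ 9.55122098e-01  2.96212071e-01 -4.32449795e-04]
 [ 2.96211706e-01 -9.55122015e-01 -7.49214374e-04]
 [-6.34968661e-04  5.87494514e-04 -9.99999626e-01]] 107.2302357402558
```

The fitted lengths are 111 mm at the assumed heights, which confirms low boards in the two right slots, with rails at (0.4955, -0.301) and (0.481, -0.258). I'm grasping the outer one.

Emit:
move_arm(
  motion=[
    {"dr":[0,0,0.25],"slide":[0.13,-0.3,-0.7],"grip":35},
    {"dr":[0,0,0],"slide":[0.13,-0.3,-0.7],"grip":35},
    {"dr":[0,0,0],"slide":[0.13,-0.3,-0.7],"grip":35},
    {"dr":[0,0,0],"slide":[0.13,-0.3,-0.7],"grip":35},
    {"dr":[0,0,0],"slide":[0.14,-0.31,-0.7],"grip":35},
    {"dr":[0,0,0],"slide":[0.14,-0.31,-0.7],"grip":35},
    {"dr":[0,0,0],"slide":[0,0,-0.6],"grip":35},
    {"dr":[0,0,0],"slide":[0,0,-0.6],"grip":35},
    {"dr":[0,0,0],"slide":[0,0,-0.6],"grip":35},
    {"dr":[0,0,0],"slide":[0,0,-0.6],"grip":35},
    {"dr":[0,0,0],"slide":[0,0,0],"grip":35},
    {"dr":[0,0,0],"slide":[0,0,0],"grip":35},
    {"dr":[0,0,0],"slide":[0,0,0],"grip":35},
  ],
)

```text
clock: 3.72
position: [0.4957, -0.3023, 0.0685]
ee_rot: [3.099, 0.507, 0.002]
ft_force: [0.8, -0.2, 0.4]
gripper_width: 0.354
grasp_force: 0.0
```

Run:
```python
from h import *
c=cap('wrist','w2.png')
```

```text
(no output)
```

View pics/w2.png

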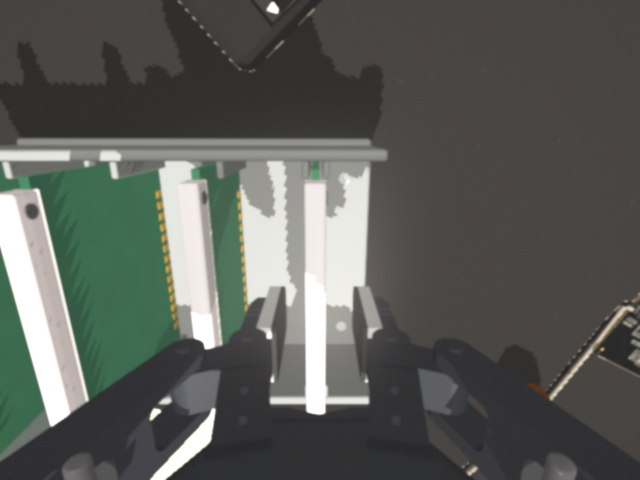

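The wrist view shows the rail at column 316 centred between the pads, which stand at 278 and 362. I'll go down 5 mm more and close.

Emit:
move_arm(
  motion=[
    {"dr":[0,0,0],"slide":[0,0,-0.14],"grip":35},
    {"dr":[0,0,0],"slide":[0,0,0],"grip":35},
    {"dr":[0,0,0],"slide":[0,0,0],"grip":0},
    {"dr":[0,0,0],"slide":[0,0,0],"grip":0},
    {"dr":[0,0,0],"slide":[0,0,0],"grip":0},
    {"dr":[0,0,0],"slide":[0,0,0],"grip":0},
    {"dr":[0,0,0],"slide":[0,0,0],"grip":0},
    {"dr":[0,0,0],"slide":[0,0,0],"grip":0},
  ],
)

```text
clock: 4.43
position: [0.4956, -0.3012, 0.0623]
ee_rot: [3.099, 0.509, 0.001]
ft_force: [-0.5, 0.3, 5.0]
gripper_width: 0.08
grasp_force: 59.3
```

Emit:
move_arm(
  motion=[
    {"dr":[0,0,0],"slide":[0,0,0.3],"grip":0},
    {"dr":[0,0,0],"slide":[0,0,0.5],"grip":0},
    {"dr":[0,0,0],"slide":[0,0,0.6],"grip":0},
    {"dr":[0,0,0],"slide":[0,0,0.7],"grip":0},
    {"dr":[0,0,0],"slide":[0,0,0.8],"grip":0},
    {"dr":[0,0,0],"slide":[0,0,0.8],"grip":0},
    {"dr":[0,0,0],"slide":[0,0,0.8],"grip":0},
    {"dr":[0,0,-0.4],"slide":[-0.05,0.4,0.2],"grip":0},
    {"dr":[0,0,-0.4],"slide":[-0.07,0.85,0],"grip":0},
    {"dr":[0,0,-0.4],"slide":[-0.07,0.9,0],"grip":0},
    {"dr":[0,0,-0.4],"slide":[-0.07,0.9,0],"grip":0},
    {"dr":[0,0,-0.4],"slide":[-0.07,0.9,0],"grip":0},
    {"dr":[0,0,-0.4],"slide":[-0.07,0.9,0],"grip":0},
    {"dr":[0,0,-0.24],"slide":[-0.07,0.9,0],"grip":0},
    {"dr":[0,0,0],"slide":[-0.07,0.9,0],"grip":0},
    {"dr":[0,0,0],"slide":[-0.07,0.9,0],"grip":0},
    {"dr":[0,0,0],"slide":[-0.07,0.9,0],"grip":0},
    {"dr":[0,0,0],"slide":[-0.07,0.9,0],"grip":0},
    {"dr":[0,0,0],"slide":[0,0.6,0],"grip":0},
    {"dr":[0,0,0],"slide":[0,0,0],"grip":0},
  ],
)

```text
clock: 6.1
position: [0.4639, 0.1043, 0.2493]
ee_rot: [-3.132, -0.167, 0.001]
ft_force: [0.4, 0.3, -1.4]
gripper_width: 0.08
grasp_force: 58.7
```

Run:
```python
from h import *
c=cap('wrist','w3.png'); np.savez('w3.npz',**c)
s=manip.state();print(s['position'],s['ee_rot'],s['gripper_width'],s['ft_force'])
for P in [(.466,.208,.13),(.532,.233,.13),(.534,.195,.13),(.401,.183,.13),(.399,.22,.13)]: print(np.round(proj(c,P)))
```

```text
[0.46426997 0.10049873 0.24913241] [-3.13603272e+00 -1.61089957e-01  1.93278316e-03] 0.07942085444560473 [-0.13824661  0.12629782 -0.67058846]
[186. 215.]
[150. 122.]
[203. 125.]
[217. 295.]
[171. 292.]
```

View pics/w3.png

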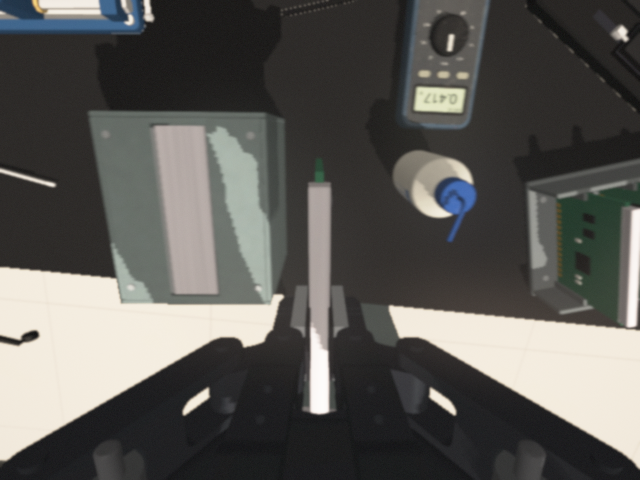

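The wrist view shows the board held upright, with its rail at column 320. The flap's corners are at about (154,125), (205,125), (217,294) and (173,294), which agrees with the top-camera prediction. The bottle and multimeter are undisturbed.

Run:
```python
from h import *
c=dict(np.load('w3.npz'))
q=np.array([atz(c,u,v,.13)[:2] for u,v in [(154,125),(205,125),(217,294),(173,294)]]);print(q,q.mean(0))
for a,b in [(3,0),(2,1)]:
    d=q[b]-q[a];print(np.degrees(np.arctan2(d[1],d[0])),np.linalg.norm(d))
im=c['pixels']
for v in (150,200,250,280): print(v,im[v,135:240].mean(1).astype(int).tolist())
# held rail ends
print([atz(c,319,v,.2493+.0187+.004)[:2] for v in (184,412)])
```

```text
[[0.53008111 0.23011689]
 [0.53396263 0.19388318]
 [0.40168248 0.18260638]
 [0.397742   0.21878033]] [0.46586705 0.2063467 ]
4.896173687177313 0.13282378812513956
4.8726479738625255 0.13275994476076491
150 [106, 105, 105, 105, 105, 105, 106, 104, 105, 106, 104, 105, 104, 105, 104, 106, 108, 113, 118, 125, 129, 137, 148, 160, 169, 174, 175, 174, 175, 172, 172, 171, 171, 173, 173, 175, 173, 173, 174, 171, 170, 170, 169, 170, 168, 171, 170, 171, 171, 170, 170, 171, 169, 170, 172, 171, 169, 169, 171, 173, 175, 174, 176, 174, 174, 173, 174, 172, 169, 161, 148, 135, 120, 110, 109, 110, 112, 122, 132, 147, 157, 167, 170, 173, 173, 173, 173, 173, 174, 173, 174, 174, 173, 173, 173, 175, 174, 173, 174, 173, 173, 173, 171, 171, 170]
200 [106, 106, 107, 106, 109, 107, 108, 108, 109, 108, 109, 108, 107, 108, 108, 108, 106, 107, 108, 107, 106, 109, 110, 113, 119, 122, 128, 136, 147, 158, 167, 173, 174, 175, 174, 174, 172, 172, 173, 172, 173, 174, 174, 174, 173, 173, 173, 171, 173, 173, 174, 173, 173, 172, 172, 172, 172, 173, 171, 171, 170, 170, 169, 172, 172, 172, 175, 176, 175, 175, 173, 172, 169
[... 588 characters left out ...]
10, 111, 110, 111, 110, 111, 111, 110, 110, 111, 109, 110, 111, 110, 111, 111, 110, 110, 114, 125, 140]
280 [141, 133, 129, 123, 118, 115, 112, 110, 109, 109, 108, 107, 107, 107, 108, 108, 109, 109, 107, 108, 107, 109, 108, 108, 110, 110, 109, 109, 107, 110, 108, 108, 110, 113, 119, 124, 129, 135, 146, 157, 167, 172, 172, 173, 172, 173, 172, 172, 172, 172, 172, 171, 171, 172, 171, 173, 173, 173, 173, 173, 172, 172, 169, 170, 171, 169, 171, 169, 170, 170, 170, 168, 170, 172, 173, 172, 172, 173, 172, 166, 158, 144, 127, 114, 110, 108, 110, 112, 111, 111, 110, 111, 111, 109, 111, 110, 110, 111, 110, 110, 110, 111, 112, 110, 111]
[array([0.52157492, 0.11027802]), array([0.42573387, 0.10000208])]
```

Emit:
move_arm(
  motion=[
    {"dr":[0,0,-0.15],"slide":[0,0.5,0],"grip":0},
    {"dr":[0,0,0],"slide":[0,0.8,0],"grip":0},
    {"dr":[0,0,0],"slide":[0,0.8,-0.2],"grip":0},
    {"dr":[0,0,0],"slide":[0,0.5,-0.4],"grip":0},
    {"dr":[0,0,0],"slide":[0,0,-0.4],"grip":0},
    {"dr":[0,0,0],"slide":[0,0,0],"grip":0},
    {"dr":[0,0,0],"slide":[0,0,0],"grip":0},
    {"dr":[0,0,0],"slide":[0,0,0],"grip":0},
  ],
)

```text
clock: 6.82
position: [0.466, 0.1992, 0.21]
ee_rot: [3.138, 0.124, 0.001]
ft_force: [-0.4, -0.5, -0.9]
gripper_width: 0.079
grasp_force: 58.8
```

Run:
```python
from h import *
c=cap('wrist','w4.png')
s=manip.state();print(s['position'],s['ee_rot'],s['ft_force'])
```

```text
[0.46621433 0.19946299 0.21042051] [3.13872276e+00 1.24397315e-01 2.26315928e-03] [-0.39059963  0.14281176 -1.01714622]
```

View pics/w4.png

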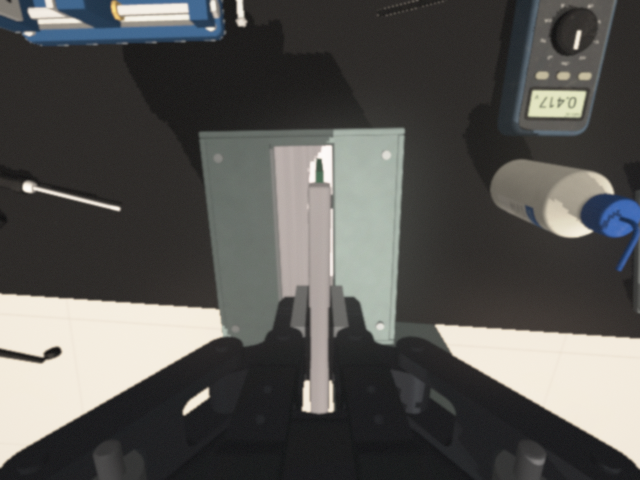

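The wrist view shows the board over the mouth and about 6 mm short of centre in +y. I'll correct that and push it down.

Emit:
move_arm(
  motion=[
    {"dr":[0,0,0.1],"slide":[-0.03,0.16,0],"grip":0},
    {"dr":[0,0,0],"slide":[0,0,-0.3],"grip":0},
    {"dr":[0,0,0],"slide":[0,0,-0.3],"grip":0},
    {"dr":[0,0,0],"slide":[0,0,-0.3],"grip":0},
    {"dr":[0,0,0],"slide":[0,0,-0.3],"grip":0},
    {"dr":[0,0,0],"slide":[0,0,-0.3],"grip":0},
    {"dr":[0,0,0],"slide":[0,0,-0.3],"grip":0},
    {"dr":[0,0,0],"slide":[0,0,-0.2],"grip":0},
    {"dr":[0,0,0],"slide":[0,0,-0.04],"grip":0},
    {"dr":[0,0,0],"slide":[0,0,0],"grip":0},
    {"dr":[0,0,0],"slide":[0,0,0],"grip":0},
  ],
)

```text
clock: 7.78
position: [0.4645, 0.2075, 0.1287]
ee_rot: [-3.138, -0.143, -0.002]
ft_force: [0.6, 0.8, -1.2]
gripper_width: 0.076
grasp_force: 58.8
```

Emit:
move_arm(
  motion=[
    {"dr":[0,0,0],"slide":[0,0,0],"grip":20},
    {"dr":[0,0,0],"slide":[0,0,0],"grip":25},
    {"dr":[0,0,0],"slide":[0,0,0],"grip":30},
    {"dr":[0,0,0],"slide":[0,0,0],"grip":35},
    {"dr":[0,0,0],"slide":[0,0,0],"grip":35},
    {"dr":[0,0,0],"slide":[0,0,0.5],"grip":35},
    {"dr":[0,0,0],"slide":[0,0,1],"grip":35},
    {"dr":[0,0,0],"slide":[0,-0.3,0.9],"grip":35},
    {"dr":[0,0,0],"slide":[0,-0.9,0.2],"grip":35},
    {"dr":[0,0,0],"slide":[0,-1,0],"grip":35},
    {"dr":[0,0,0],"slide":[0,0,0],"grip":35},
  ],
)

```text
clock: 8.7
position: [0.4646, 0.1095, 0.2328]
ee_rot: [3.132, 0.122, 0.001]
ft_force: [-0.2, -0.9, -0.7]
gripper_width: 0.349
grasp_force: 0.0
```

Run:
```python
from h import *
c=cap('wrist','w5.png')
s=manip.state();print(s['position'],s['ee_rot'],s['ft_force'])
```

```text
[0.46423879 0.11380244 0.23241153] [ 3.13558962e+00  1.27546300e-01 -6.66422972e-05] [-0.03597027  0.60806896  0.16400545]
```

View pics/w5.png

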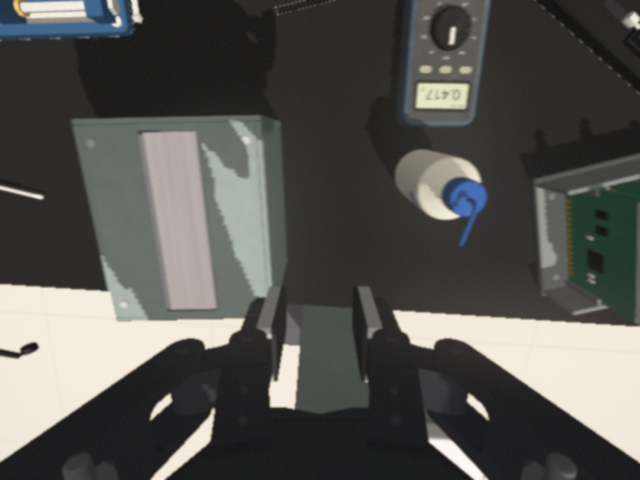

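The wrist view shows the box empty on top with the flap (140–215, 130–310) level and shut, and the bottle and multimeter unmoved. On to the second board.

Emit:
move_arm(
  motion=[
    {"dr":[0,0,0.2],"slide":[0.04,-0.6,0],"grip":33},
    {"dr":[0,0,0.3],"slide":[0.04,-0.95,0],"grip":33},
    {"dr":[0,0,0.3],"slide":[0.04,-0.95,0],"grip":33},
    {"dr":[0,0,0.3],"slide":[0.04,-0.95,0],"grip":33},
    {"dr":[0,0,0.3],"slide":[0.04,-0.95,0],"grip":33},
    {"dr":[0,0,0.3],"slide":[0.04,-0.95,0],"grip":33},
    {"dr":[0,0,0.3],"slide":[0.04,-0.95,0],"grip":33},
    {"dr":[0,0,0.3],"slide":[0.04,-0.95,0],"grip":33},
    {"dr":[0,0,0.3],"slide":[0.05,-0.95,0],"grip":33},
    {"dr":[0,0,0.2],"slide":[0.06,-0.7,-0.3],"grip":33},
    {"dr":[0,0,0],"slide":[0,-0.4,-0.7],"grip":33},
    {"dr":[0,0,0],"slide":[0,0,-0.7],"grip":33},
    {"dr":[0,0,0],"slide":[0,0,-0.7],"grip":33},
    {"dr":[0,0,0],"slide":[0,0,0],"grip":33},
    {"dr":[0,0,0],"slide":[0,0,0],"grip":33},
    {"dr":[0,0,0],"slide":[0,0,0],"grip":33},
  ],
)

```text
clock: 10.08
position: [0.4825, -0.2521, 0.1372]
ee_rot: [3.097, 0.526, 0.003]
ft_force: [-0.6, -0.1, 0.2]
gripper_width: 0.332
grasp_force: 0.0
```

Run:
```python
from h import *
c=cap('wrist','w6.png')
s=manip.state();print(s['position'],s['ee_rot'],s['ft_force'])
```

```text
[ 0.48286266 -0.25240638  0.13782725] [3.0956474  0.52570779 0.0047466 ] [ 0.64806189 -0.74332799 -0.23535214]
```

View pics/w6.png

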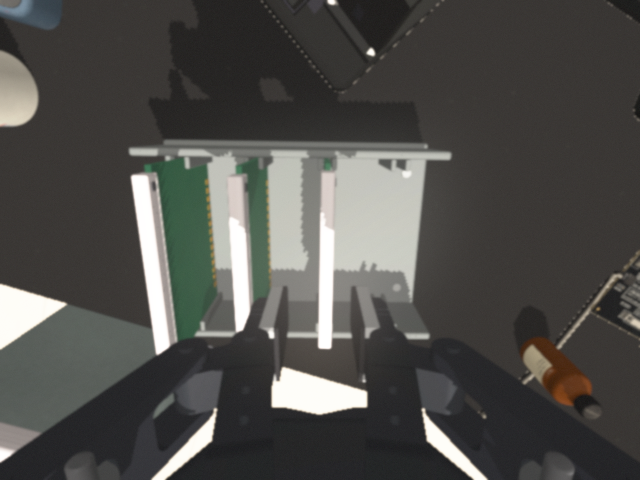

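The wrist view shows the remaining low board's rail at column 326, about 6 px right of the finger centre, with the tall neighbour's rail at 240 clear of the left finger. I'll correct about 5 mm and grasp.

Emit:
move_arm(
  motion=[
    {"dr":[0,0,-0.12],"slide":[-0.04,-0.14,0],"grip":33},
    {"dr":[0,0,0],"slide":[0,0,-0.4],"grip":33},
    {"dr":[0,0,0],"slide":[0,0,-0.5],"grip":33},
    {"dr":[0,0,0],"slide":[0,0,-0.5],"grip":33},
    {"dr":[0,0,0],"slide":[0,0,-0.4],"grip":33},
    {"dr":[0,0,0],"slide":[0,0,-0.08],"grip":33},
    {"dr":[0,0,0],"slide":[0,0,0],"grip":33},
    {"dr":[0,0,0],"slide":[0,0,0],"grip":33},
  ],
)

```text
clock: 10.8
position: [0.4804, -0.2589, 0.062]
ee_rot: [3.099, 0.507, 0.003]
ft_force: [-0.5, 0.2, -0.4]
gripper_width: 0.327
grasp_force: 0.0
```

Emit:
move_arm(
  motion=[
    {"dr":[0,0,0],"slide":[0,0,0],"grip":0},
    {"dr":[0,0,0],"slide":[0,0,0],"grip":0},
    {"dr":[0,0,0],"slide":[0,0,0],"grip":0},
    {"dr":[0,0,0],"slide":[0,0,0],"grip":0},
    {"dr":[0,0,0],"slide":[0,0,0],"grip":0},
    {"dr":[0,0,0],"slide":[0,0,0],"grip":0},
    {"dr":[0,0,0],"slide":[0,0,0.3],"grip":0},
    {"dr":[0,0,0],"slide":[0,0,0.5],"grip":0},
    {"dr":[0,0,0],"slide":[0,0,0.6],"grip":0},
    {"dr":[0,0,0],"slide":[0,0,0.7],"grip":0},
    {"dr":[0,0,0],"slide":[0,0,0.8],"grip":0},
    {"dr":[0,0,0],"slide":[0,0,0.8],"grip":0},
    {"dr":[0,0,0],"slide":[0,0,0.8],"grip":0},
    {"dr":[0,0,0],"slide":[0,0,0.2],"grip":0},
    {"dr":[0,0,0],"slide":[0,0,0],"grip":0},
  ],
)

```text
clock: 12.05
position: [0.4809, -0.2587, 0.2513]
ee_rot: [3.097, 0.507, 0.007]
ft_force: [0.4, 0.7, -1.5]
gripper_width: 0.076
grasp_force: 58.8
```

Emit:
move_arm(
  motion=[
    {"dr":[0,0,-0.2],"slide":[-0.03,0.5,0],"grip":0},
    {"dr":[0,0,-0.22],"slide":[-0.03,0.95,0],"grip":0},
    {"dr":[0,0,-0.22],"slide":[-0.03,0.95,0],"grip":0},
    {"dr":[0,0,-0.22],"slide":[-0.03,0.95,0],"grip":0},
    {"dr":[0,0,-0.22],"slide":[-0.03,0.95,0],"grip":0},
    {"dr":[0,0,-0.22],"slide":[-0.03,0.95,0],"grip":0},
    {"dr":[0,0,-0.22],"slide":[-0.03,0.95,0],"grip":0},
    {"dr":[0,0,-0.22],"slide":[-0.03,0.95,0],"grip":0},
    {"dr":[0,0,-0.22],"slide":[-0.03,0.95,0],"grip":0},
    {"dr":[0,0,-0.22],"slide":[-0.03,0.95,0],"grip":0},
    {"dr":[0,0,-0.22],"slide":[-0.03,0.95,0],"grip":0},
    {"dr":[0,0,-0.22],"slide":[-0.03,0.95,0],"grip":0},
    {"dr":[0,0,-0.12],"slide":[-0.03,0.6,-0.2],"grip":0},
    {"dr":[0,0,0],"slide":[0,0.1,-0.4],"grip":0},
    {"dr":[0,0,0],"slide":[0,0,-0.4],"grip":0},
    {"dr":[0,0,0],"slide":[0,0,0],"grip":0},
    {"dr":[0,0,0],"slide":[0,0,0],"grip":0},
    {"dr":[0,0,0],"slide":[0,0,0],"grip":0},
  ],
)

```text
clock: 13.55
position: [0.464, 0.2072, 0.2084]
ee_rot: [3.138, 0.133, -0.002]
ft_force: [0.6, -0.2, -1.1]
gripper_width: 0.081
grasp_force: 58.8
```

Run:
```python
from h import *
c=cap('wrist','w7.png')
s=manip.state();print(s['position'],s['ee_rot'],s['ft_force'])
im=c['pixels'];z=s['position'][2]+.0227
# far end of held rail: brightness along column 319
print([ (v,int(im[v,317:322].mean())) for v in range(150,200,3)]); print(atz(c,319,184,z))
```

```text
[0.46441249 0.20732923 0.20903366] [-3.13874674e+00 -1.32782579e-01 -4.95783625e-04] [ 0.16261725 -0.51003316 -1.06897323]
[(150, 182), (153, 200), (156, 168), (159, 105), (162, 96), (165, 88), (168, 89), (171, 97), (174, 99), (177, 99), (180, 124), (183, 145), (186, 173), (189, 175), (192, 176), (195, 175), (198, 175)]
[0.52184636 0.21198391 0.23173366]
```

View pics/w7.png

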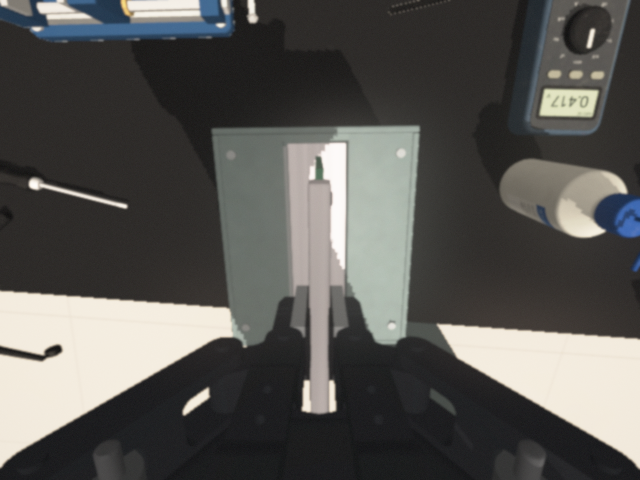

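The wrist view shows the second board centred over the mouth, with its rail at column 319 and the flap spanning 287–347. Pushing it down.

Emit:
move_arm(
  motion=[
    {"dr":[0,0,0],"slide":[0,0,-0.3],"grip":0},
    {"dr":[0,0,0],"slide":[0,0,-0.3],"grip":0},
    {"dr":[0,0,0],"slide":[0,0,-0.3],"grip":0},
    {"dr":[0,0,0],"slide":[0,0,-0.3],"grip":0},
    {"dr":[0,0,0],"slide":[0,0,-0.2],"grip":0},
    {"dr":[0,0,0],"slide":[0,0,0],"grip":0},
  ],
)

```text
clock: 14.1
position: [0.4636, 0.2069, 0.152]
ee_rot: [3.138, 0.133, -0.003]
ft_force: [0.6, -1.0, -1.2]
gripper_width: 0.082
grasp_force: 58.8
```

Emit:
move_arm(
  motion=[
    {"dr":[0,0,0],"slide":[0,0,-0.2],"grip":0},
    {"dr":[0,0,0],"slide":[0,0,-0.2],"grip":0},
    {"dr":[0,0,0],"slide":[0,0,-0.18],"grip":0},
    {"dr":[0,0,0],"slide":[0,0,0],"grip":0},
    {"dr":[0,0,0],"slide":[0,0,0],"grip":0},
  ],
)

```text
clock: 14.52
position: [0.4637, 0.2076, 0.1292]
ee_rot: [3.138, 0.135, -0.002]
ft_force: [0.1, -1.0, -2.8]
gripper_width: 0.088
grasp_force: 58.8
```

Emit:
move_arm(
  motion=[
    {"dr":[0,0,0],"slide":[0,0,-0.03],"grip":0},
    {"dr":[0,0,0],"slide":[0,0,0],"grip":0},
    {"dr":[0,0,0],"slide":[0,0,0],"grip":20},
    {"dr":[0,0,0],"slide":[0,0,0],"grip":25},
    {"dr":[0,0,0],"slide":[0,0,0],"grip":30},
    {"dr":[0,0,0],"slide":[0,0,0],"grip":35},
    {"dr":[0,0,0],"slide":[0,0,0],"grip":35},
    {"dr":[0,0,0],"slide":[0,0,0.5],"grip":35},
    {"dr":[0,0,0],"slide":[0,0,1],"grip":35},
    {"dr":[0,0,0],"slide":[0,-0.3,0.9],"grip":35},
    {"dr":[0,0,0],"slide":[0,-0.9,0.6],"grip":35},
    {"dr":[0,0,0],"slide":[0,-1,0.5],"grip":35},
    {"dr":[0,0,0],"slide":[0,0,0.5],"grip":35},
    {"dr":[0,0,0],"slide":[0,0,0],"grip":35},
    {"dr":[0,0,0],"slide":[0,0,0],"grip":35},
  ],
)

```text
clock: 15.77
position: [0.4644, 0.1233, 0.2869]
ee_rot: [-3.139, -0.132, -0.003]
ft_force: [-0.7, -0.5, 0.2]
gripper_width: 0.351
grasp_force: 0.0
```

Run:
```python
from h import *
c=cap('wrist');t=cap('top')
a=cv2.resize(t['pixels'][160:320,120:520],(800,320),interpolation=cv2.INTER_CUBIC)
b=cv2.resize(c['pixels'],(373,280)); p=np.zeros((600,800,3),np.uint8);p[:320]=a;p[320:,:373]=b
cv2.imwrite('pics/w8.png',p[:,:,::-1]);s=manip.state();print(s['position'],s['ft_force'])
```

```text
[0.46317527 0.12414942 0.28524382] [ 0.39481955 -0.33632059 -1.01518072]
```

View pics/w8.png

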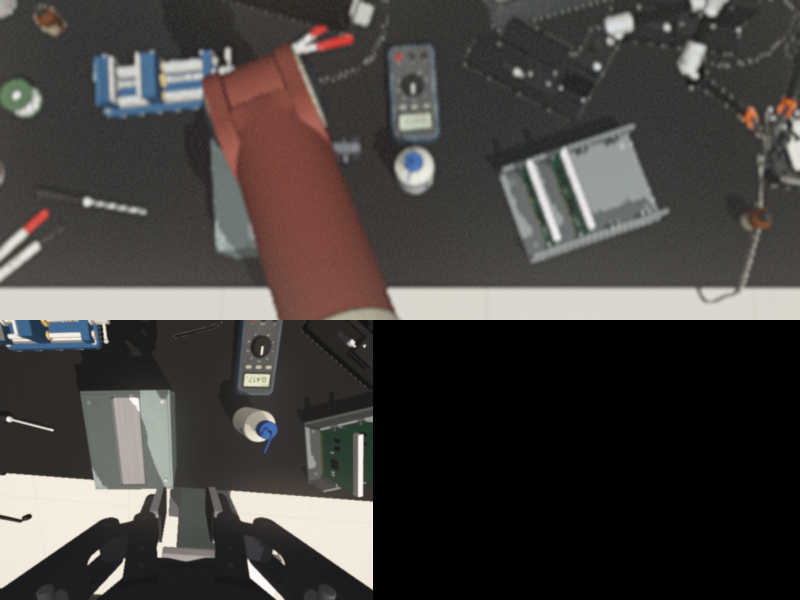

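The picture shows both tall boards seated in the rack and both low slots empty. The flap, at (128,440) in the inset, lies level, and the bottles, multimeter and screwdriver are where they were.

```bash
python3 -c "
from workcell import manip
print(manip.finish_job())"
```

```text
the job is handed in; nothing more can be done
None
```

Both low boards went through the flap into the return box and the flap shut after each; the tall boards are still seated, nothing around them moved in the last picture, and the job was handed in at about 16 s.

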